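# Lower the drop front of a worktop cupboard onto its slide-out supports

## Task

Open the small wooden worktop cupboard so that its front flap becomes a serving shelf. First pull both slide-out supports below the flap all the way out to their stops, then bring the flap down gently until it lies level on the two supports. Leave the things standing around and inside the cupboard undisturbed.

Things in the scene. Friction and masses are not known exactly. Their poses are not given: they have to be found in the camera images.
- cupboard: Fixed wooden cupboard on the worktop, 224 mm wide (y), 140 deep (x), 204 high. Origin: on the worktop below the middle of its front edge. Its -x points out of the front, +y to its left seen from the robot, z up. A wooden flap, 14 mm thick, 220 wide, closes the front and stands 60 above the flat, empty top when upright, so closed fingers fit behind it. Three spice jars stand inside.
- flap_hinge (a point): Fixed point on the hinge line of the flap, at its middle: 64 mm above the worktop at the front edge of the cupboard. The hinge axis is the cupboard's y axis.
- flap_edge (a point): Middle of the flap's free edge, on its inner face, 200 mm from the hinge. Moves with the flap: above the hinge when upright, in front of it when lowered.
- flap (a joint): Flap angle (rad): 0 upright, grows as the free edge comes out and down; 1.57 level, inner face 64 mm above the worktop, where it lies on the supports if both are out (without them it sinks on to 1.88). Stiff, damped hinge: it stays near upright, takes 2 to 4 N at its edge at 0.5 rad/s, and beyond some 0.4 to 0.9 rad sinks slowly by itself.
- support_left (a joint): Travel (m) of the left support (70 mm to the +y side of the cupboard's middle): 0 fully in, 0.09 fully out at its stop; slides along the cupboard's -x with about 3 N and stays where left. A wooden bar 60 mm wide, top 50 above the worktop; its front end stands 45 in front of the hinge line when in and carries a steel bail.
- support_right (a joint): Travel (m) of the right support (70 mm to the -y side of the cupboard's middle), same make and values as the left.
- support_left_pull (a point): Centre of the opening of the left support's bail, 34 mm above the worktop, 76 mm in front of the hinge line when fully in. The bail is a level U of 10 mm round bar; its opening, open above and below, is 54 long along the cupboard's x (26 from here to the inside of the outer cross bar) and 48 wide. Closed fingers let in from above can hook the outer bar.
- support_right_pull (a point): The same point on the right support's bail.
- spice_09: Spice jar inside the cupboard, 44 across, 88 high; bystander. Origin at its foot.
- spice_10: Spice jar inside the cupboard, 40 across, 78 high; bystander. Origin at its foot.
- spice_16: Spice jar inside the cupboard, 46 across, 86 high; bystander. Origin at its foot.
- sugar_bowl: White sugar bowl with a scalloped back, 112 across, 133 high, left of the cupboard; bystander. Origin at its foot.
- tumbler: Drinking glass, 81 across, 93 high, left of the cupboard; bystander. Origin at its foot.
- timer: Round red and cream kitchen timer, 64 across, 47 high, left front; bystander. Origin at its foot.

How it is judged:
By the outcome, as a careful person would: the job done as asked, in the order asked, and still so for the second after the job is handed in, with the robot touching nothing.
It also fails if it takes over 69 s, if anything falls off the work surface, if the arm or the gripper's body presses on something with over 40 N, if the wrist force passes 120 N, or if a joint passes its speed limit or range.

## Robot

A 7-joint arm with a two-finger parallel gripper is mounted at the origin on a cart in front of the work surface, level with it; the furniture and walls round the work are solid. World frame = base frame: x ahead of the robot, y to its left, z up, the work surface at z = 0. Lengths are in m, angles in rad, forces in N, time in s.
With the tool pointing down it reaches from about 0.425 to 1.025 m from the base axis. Payload 9.4 kg.
Tool frame: the origin (TCP) lies at the very end of the fingers, on their centre line; the grasp point (between the pads) lies 19 mm behind it; z points along the fingers, y is the line along which they close (so a half turn about z gives the same grasp; the last joint's range is limited). The gripper opens to 93 mm and grips with 3 to 60 N. Pads are 15 mm wide; open, the fingers measure 128 mm over their backs; the gripper's body (75 mm by 188 mm) begins 65 mm behind the grasp point.
Start: joints at [-1.199, 0.599, -0.003, 1.599, 0.002, 0.943, -0.08], TCP at [0.315, 0.653, 0.219] pointing down, gripper open.
Joint ranges: [-2.57, 2.57], [-0.35, 1.97], [-1.29, 1.29], [0.11, 2.56], [-1.05, 4.19], [0.11, 1.86], [-2.63, 2.63]. Speed limits (rad/s): [2.22, 2.22, 3.01, 3.01, 3.14, 3.14, 3.14].

## Interface

Orientations are given as a unit quaternion [w, x, y, z].
In Python, from rig import env gives the robot as it stands.
- The arm moves only by the tool nudge_tcp, called after ">>>" as name(argument=value, ...), one argument or row to a line, values as JSON. Schema: {"type":"object","properties":{"motion":{"type":"string"},"finger_gap":{"type":"number"},"grip_force":{"type":"number"},"only":{"type":"string"},"quiet":{"type":"boolean"},"lines":{"type":"string"}},"required":["motion"],"additionalProperties":false}. motion is a string of 1 to 20 rows, one to a line, with the numbers parted by commas; each row has 6 numbers: dx, dy, dz in m, then a rotation vector rx, ry, rz in rad; each row shifts and turns the commanded pose from where the row before left it, along the tool's axes as they then stand; what a row does not reach is not made up. A row lasts 1/10 s, in which the tool goes at most 0.05 m and 0.15 rad, less where a joint would pass 70% of its speed; a pose out of reach is approached as far as the arm can. finger_gap is the finger opening in m, set as the call begins (left out keeps the last). The fingers move at their own pace and stop on an object; grip_force is the grip in N (left out, the last holds). Time passes only in rows, so rows that do not move let the fingers close. The tool returns the time, the measured TCP pose, the force, the opening and the grip force at its end. only (a regular expression) keeps the lines of the reply that match it, lines (a string "A,B") keeps lines A to B, and quiet returns only ok. Input that does not fit is refused with a message, and nothing moves.
- env.get_obs(): the state, without advancing time (a new reading comes with each control period).
- env.capture(name): name is "scene" or "top" or "wrist"; returns a dict with "color" (384x512x3 uint8, red, green, blue), "vertical_fov" (degrees; the focal length in pixels is half the picture's height over the tangent of half this angle, whatever the lens; pixels are square), "cx", "cy" (the principal point, pixels), "k1" (the pictures are not rectified: a ray, as slopes to the right and down, at radius r is drawn at 1 + k1 r^2 times it, then the intrinsics apply), "cam_to_world" (4x4, takes a point from camera to world coordinates). Camera axes: x right, y down, z forward; pixel columns grow to the right and rows downward; lengths in m; the calibration is good to about 2 mm. A picture is of the moment at which its call begins. There is no depth.
- env.hand_in(): hands the job in; it is judged then, once.
The state is a dict: "clock": time; "joint_pos": joint angles; "qvel": joint speeds; "joint_efforts": joint torques, N m; "tcp_pos": TCP position; "tool_rot": TCP orientation; "contact_force": force on the tool from outside, world axes, zero at the start; "ft_torque": the same for the moment, N m; "grip_width": finger opening in m; "grip_force": force on a finger pad.
Only numpy, scipy, OpenCV 4.12 (cv2) and the standard library are available. Lean on these libraries where they do the work, as an engineer would, in place of code of your own. Each camera call takes 0.05 s, during which the arm holds its last target. There are 200 camera calls.

## Working session

There is one attempt and no reset: what is moved stays moved. The work goes in short steps, Python scripts to look and compute and a tool call to move; the robot and the scene stay as the last step left them, time stands still between calls to the robot, and variables do not carry over. Pictures are saved under pics/ and viewed, at most 10 in all, crops included, and the job is handed in when it is done.

```bash
ls; mkdir -p pics
```

Create h.py:
```python
import numpy as np, cv2
from rig import env
def cap(n):
    c=env.capture(n); 
    h,w=c["color"].shape[:2]; f=h/2/np.tan(np.radians(c["vertical_fov"])/2)
    c["K"]=np.array([[f,0,c["cx"]],[0,f,c["cy"]],[0,0,1.]]); c["D"]=np.array([c["k1"],0,0,0.]); c["M"]=np.array(c["cam_to_world"]); return c
def save(c,p): cv2.imwrite(p,c["color"][:,:,::-1])
def ray(c,u,v):
    a=cv2.undistortPoints(np.array([[[u,v]]],float),c["K"],c["D"])[0,0]
    return c["M"][:3,3], c["M"][:3,:3]@np.array([a[0],a[1],1])
def atz(c,u,v,z):
    o,d=ray(c,u,v); return o+d*(z-o[2])/d[2]
def proj(c,P):
    W=np.linalg.inv(c["M"]); r=cv2.Rodrigues(W[:3,:3])[0]
    return cv2.projectPoints(np.array(P,float).reshape(-1,1,3),r,W[:3,3],c["K"],c["D"])[0].reshape(-1,2)
```

Run:
```python
from h import *
ims=[]
for n in("scene","top"):
    c=cap(n); save(c,f"pics/{n}0.png"); print(n,c["K"][0,0],c["cx"],c["cy"],c["k1"],c["M"].round(4).tolist())
o=env.get_obs(); print(o["tcp_pos"],o["tool_rot"],o["clock"],o["grip_width"])
```

```text
pics
rig.py
scene 384.26836625837217 252.70937541988914 188.3777447870646 -0.06219332510983244 [[0.6686, -0.4163, 0.6162, -0.0731], [-0.7436, -0.3858, 0.5462, -0.353], [0.0103, -0.8233, -0.5675, 0.7646], [0.0, 0.0, 0.0, 1.0]]
top 407.18572358184736 259.8361333123265 188.03276620650573 0.037557438536950614 [[0.1414, -0.7867, 0.601, 0.0095], [-0.9899, -0.1065, 0.0935, 0.119], [-0.0095, -0.6081, -0.7938, 0.9386], [0.0, 0.0, 0.0, 1.0]]
[0.31440923 0.65280624 0.2178655 ] [-9.49797117e-05  2.22516285e-01  9.74928734e-01 -6.76164863e-04] 0.1 0.09283010171320451
```

View pics/scene0.png

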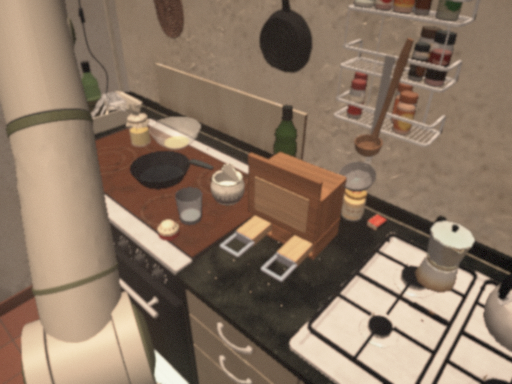

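View pics/top0.png

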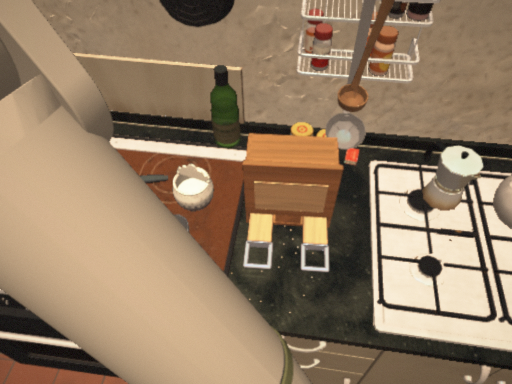

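The scene view shows the cupboard at about (295,200), with bails at (243,237) and (286,262). In the top view the bails are at (259,255) and (315,258). I'll enlarge both to get accurate corners.

Run:
```python
import cv2,numpy as np
a=cv2.imread("pics/top0.png")[120:285,225:360]; b=cv2.imread("pics/scene0.png")[140:290,210:355]
a=cv2.resize(a,None,fx=3,fy=3,interpolation=cv2.INTER_CUBIC); b=cv2.resize(b,None,fx=2.7,fy=3,interpolation=cv2.INTER_CUBIC)
o=np.zeros((495,800,3),np.uint8); o[:a.shape[0],:a.shape[1]]=a; o[:b.shape[0],408:408+b.shape[1]]=b[:,:392]
cv2.imwrite("pics/z0.png",o)
```

```text
(no output)
```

View pics/z0.png

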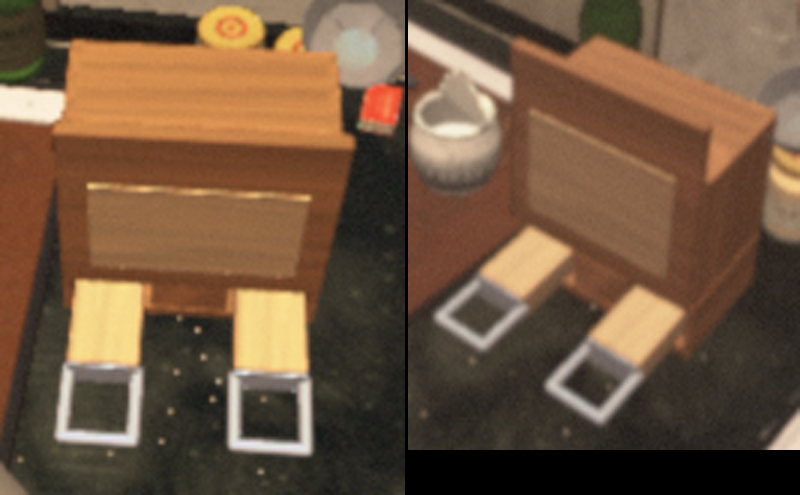

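Add to h.py:
```python
def W(p,P):
    P=np.atleast_2d(np.array(P,float)); c,s=np.cos(p[2]),np.sin(p[2])
    return np.c_[p[0]+c*P[:,0]-s*P[:,1],p[1]+s*P[:,0]+c*P[:,1],P[:,2]]
```

Run:
```python
from h import *
from scipy.optimize import least_squares
P=[(-.014,.11,.264),(-.014,-.11,.264),(-.045,.1,.05),(-.045,.04,.05),(-.045,-.04,.05),(-.045,-.1,.05),(-.112,.104,.034),(-.112,.036,.034),(-.112,-.036,.034),(-.112,-.104,.034)]
t=np.array([(57,136),(352,150),(69,362),(141,366),(234,372),(307,376),(57,441),(137,443),(230,448),(312,453)])/3+[225,120]
s=np.array([(513,40),(709,130),(481,282),(525,305),(590,344),(637,375),(436,314),(484,348),(546,387),(602,422)])
s=np.c_[210+(s[:,0]-408)/2.7,140+s[:,1]/3]
T=cap("top");S=cap("scene")
f=lambda p:np.r_[proj(T,W(p,P))-t,proj(S,W(p,P))-s].ravel()
r=least_squares(f,[.6,0,0],loss="soft_l1"); print(r.x); print(f(r.x).reshape(-1,2).round(1).tolist())
for n,c,d in(("T",T,t),("S",S,s)):
    q=least_squares(lambda p:(proj(c,W(p,P))-d).ravel(),r.x).x; print(n,q)
p=r.x
print("pulls",W(p,[(-.076,.07,.034),(-.076,-.07,.034)]).round(4).tolist())
```

```text
[0.57102622 0.13372694 0.06072763]
[[-2.6, 9.4], [2.8, 10.7], [-0.1, -2.1], [-0.3, -1.9], [0.8, -1.7], [0.8, -1.4], [-0.3, -1.4], [0.9, -0.1], [-0.4, 0.4], [0.6, 0.7], [-8.3, 5.2], [-7.5, 5.9], [-0.2, -4.7], [0.1, -3.4], [-0.4, -3.6], [1.2, -3.7], [-0.3, 0.8], [0.8, 0.5], [-0.8, 0.1], [0.2, 1.0]]
T [0.57460112 0.13542208 0.07457072]
S [0.57297372 0.12786792 0.03067527]
pulls [[0.4909, 0.199, 0.034], [0.4994, 0.0592, 0.034]]
```

Create fit.py:
```python
from h import *
from scipy.optimize import least_squares
P=np.array([(-.014,.11,.264),(-.014,-.11,.264),(-.14*0-.014,.11,.064),(-.014,-.11,.064),(.14,-.112,.204),(-.045,.1,.05),(-.045,.04,.05),(-.045,-.04,.05),(-.045,-.1,.05),(-.112,.104,.034),(-.112,.036,.034),(-.112,-.036,.034),(-.112,-.104,.034)])
n=np.nan
t=np.array([(57,136),(352,150),(n,n),(n,n),(335,60),(69,362),(141,366),(234,372),(307,376),(57,441),(137,443),(230,448),(312,453)])/3+[225,120]
s=np.array([(513,40),(709,130),(513,213),(n,n),(774,118),(481,282),(525,305),(590,344),(637,375),(436,314),(484,348),(546,387),(602,422)])
s=np.c_[210+(s[:,0]-408)/2.7,140+s[:,1]/3]
T=cap("top");S=cap("scene")
def pts(p):
    Q=P.copy(); Q[[5,6,9,10],0]-=p[3]; Q[[7,8,11,12],0]-=p[4]; return W(p,Q)
f=lambda p:np.nan_to_num(np.r_[proj(T,pts(p))-t,proj(S,pts(p))-s].ravel())
r=least_squares(f,[.6,0.13,0.05,.03,.03]); print(r.x.round(4)); print(f(r.x).reshape(-1,2).round(1).tolist())
p=r.x
print("pulls",W(p,[(-.076-p[3],.07,.034),(-.076-p[4],-.07,.034)]).round(4).tolist())
```

```bash
python3 fit.py
```

```text
[0.6006 0.1356 0.0642 0.0331 0.032 ]
[[-1.2, -0.9], [2.2, -0.2], [0.0, 0.0], [0.0, 0.0], [2.0, -1.9], [-0.2, -0.8], [-0.3, -0.6], [0.9, -0.9], [0.9, -0.7], [-0.2, 0.1], [1.0, 1.3], [-0.2, 1.2], [0.8, 1.5], [-1.1, 0.9], [-0.9, 0.3], [-1.3, 2.8], [0.0, 0.0], [1.9, -1.7], [-1.0, -4.0], [-0.6, -2.7], [-0.8, -3.1], [0.8, -3.2], [-1.1, 1.6], [0.1, 1.3], [-1.2, 0.6], [-0.2, 1.6]]
pulls [[0.4872, 0.1984, 0.034], [0.4973, 0.0588, 0.034]]
```

Add to h.py:
```python
from scipy.spatial.transform import Rotation as Ro
def R(): return Ro.from_quat(np.roll(env.get_obs()["tool_rot"],-1)).as_matrix()
def goto(xyz,yaw=None):
    "tool-axes shift to world xyz, and rotation vector to tool-down with tool x at -x of cupboard yaw"
    o=env.get_obs(); r=R(); print("shift",(r.T@(np.array(xyz)-o["tcp_pos"])).round(4),"t",o["clock"])
    if yaw is not None:
        c,s=np.cos(yaw),np.sin(yaw); G=np.array([[-c,-s,0],[-s,c,0],[0,0,-1.]])
        print("rot",Ro.from_matrix(r.T@G).as_rotvec().round(4))
```

```text
(no output)
```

>>> nudge_tcp(
  motion="0,0,0,0,0,-0.1285\n0,0,0,0,0,-0.1285\n0,0,0,0,0,-0.1285\n0,0,0,0,0,-0.1285\n-0.0102,-0.0332,0,0,0,0\n-0.0102,-0.0332,0,0,0,0\n-0.0102,-0.0332,0,0,0,0\n-0.0102,-0.0332,0,0,0,0\n-0.0102,-0.0332,0,0,0,0\n-0.0102,-0.0332,0,0,0,0\n-0.0102,-0.0332,0,0,0,0\n-0.0102,-0.0332,0,0,0,0\n-0.0102,-0.0332,0,0,0,0\n-0.0102,-0.0332,0,0,0,0\n-0.0102,-0.0332,0,0,0,0\n-0.0102,-0.0332,0,0,0,0\n-0.0102,-0.0332,0,0,0,0\n-0.0102,-0.0332,0,0,0,0",
  finger_gap=0,
)

```text
clock: 2.1
tcp_pos: [0.4878, 0.1973, 0.2188]
tool_rot: [0.0, -0.033, 0.999, 0.0]
contact_force: [0.1, 0.3, 0.3]
grip_width: 0.0007
grip_force: 0.0
```

Run:
```python
from h import *
goto([.4872,.1984,.15],.0642)
w=cap("wrist"); save(w,"pics/w0.png"); o=env.get_obs(); print(o["tcp_pos"])
print(proj(w,W([.6006,.1356,.0642],[(-.109,.07,.034),(-.109,-.07,.034)])))
```

```text
shift [0.0005 0.0011 0.0688] t 2.1
rot [0.0001 0.0004 0.001 ]
[0.48972454 0.19116485 0.21870815]
[[260.57373973 170.74996661]
 [137.33986233 170.79119658]]
```

View pics/w0.png

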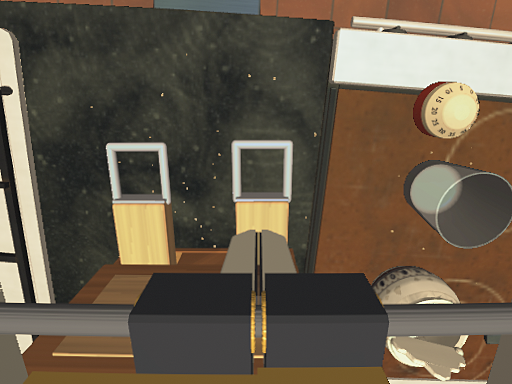

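The wrist view shows the left bail's opening centred at about (262,171) and the right's at (138,172). That is within 1.5 px of the predictions, so I'll lower into the left bail, 1 mm further +y.

>>> nudge_tcp(
  motion="0,0,0,0,0,0\n0,0,0,0,0,0",
)

```text
clock: 2.35
tcp_pos: [0.4873, 0.1992, 0.2188]
tool_rot: [0.0, -0.033, 0.999, 0.0]
contact_force: [0.6, -0.4, -0.3]
grip_width: 0.0004
grip_force: 0.0
```

Run:
```python
from h import *
goto(W([.6006,.1356,.0642],[(-.115,.0715,.06)])[0],.0642)
```

```text
shift [0.006  0.0007 0.1588] t 2.35
rot [0.0005 0.0003 0.001 ]
```

>>> nudge_tcp(
  motion="0.002,0.0003,0.03,0,0,0\n0.002,0.0002,0.03,0,0,0\n0.002,0.0002,0.03,0,0,0\n0,0,0.03,0,0,0\n0,0,0.03,0,0,0\n0,0,0.02,0,0,0\n0,0,0.012,0,0,0\n0,0,0.01,0,0,0\n0,0,0.009,0,0,0\n0,0,0,0,0,0\n0,0,0,0,0,0",
)

```text
clock: 3.45
tcp_pos: [0.4815, 0.1991, 0.018]
tool_rot: [0.0, -0.033, 0.999, 0.0]
contact_force: [-0.2, 0.2, 0.4]
grip_width: 0.0005
grip_force: 0.0
```

>>> nudge_tcp(
  motion="0.006,0,0,0,0,0\n0.008,0,0,0,0,0\n0.008,0,0,0,0,0\n0.008,0,0,0,0,0\n0.008,0,0,0,0,0\n0.008,0,0,0,0,0\n0.006,0,0,0,0,0\n0.004,0,0,0,0,0\n0,0,0,0,0,0",
)

```text
clock: 4.35
tcp_pos: [0.4243, 0.1952, 0.0175]
tool_rot: [-0.001, -0.033, 0.999, -0.0]
contact_force: [-0.3, -0.3, -0.1]
grip_width: 0.0005
grip_force: 0.0
```

>>> nudge_tcp(
  motion="0.003,0,0,0,0,0\n0.003,0,0,0,0,0\n0.003,0,0,0,0,0\n0,0,0,0,0,0",
)

```text
clock: 4.75
tcp_pos: [0.4187, 0.195, 0.0177]
tool_rot: [0.002, -0.032, 0.999, 0.001]
contact_force: [10.3, -1.9, -4.0]
grip_width: 0.0002
grip_force: 4.4
```

>>> nudge_tcp(
  motion="0.004,0,0,0,0,0\n0.004,0,0,0,0,0\n0,0,0,0,0,0",
)

```text
clock: 5.05
tcp_pos: [0.4185, 0.1957, 0.0182]
tool_rot: [0.008, -0.029, 1.0, 0.003]
contact_force: [30.1, -6.2, -8.9]
grip_width: 0.0005
grip_force: 14.7
```

Run:
```python
from h import *
o=env.get_obs(); p=[.6006,.1356,.0642]; d=o["tcp_pos"]-[p[0],p[1],0]; print(o["tcp_pos"],"cupb x",d[0]*np.cos(p[2])+d[1]*np.sin(p[2]))
save(cap("top"),"pics/t1.png")
a=cv2.imread("pics/t1.png")[120:300,215:360]; cv2.imwrite("pics/t1z.png",cv2.resize(a,None,fx=3,fy=3,interpolation=2))
```

```text
[0.41846915 0.19570109 0.01821249] cupb x -0.17789979566993405
```

View pics/t1z.png

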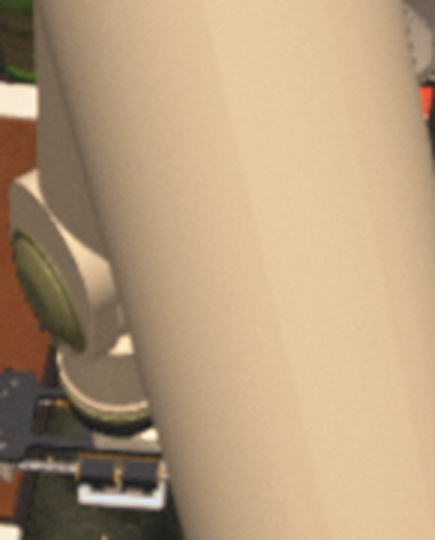

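>>> nudge_tcp(
  motion="-0.01,0,0,0,0,0\n-0.01,0,0,0,0,0\n0,0,0,0,0,0\n0,0,-0.025,0,0,0\n0,0,-0.04,0,0,0\n0,0,-0.04,0,0,0\n0,0,0,0,0,0\n0,0,0,0,0,0",
)

```text
clock: 5.9
tcp_pos: [0.4279, 0.1956, 0.1232]
tool_rot: [0.0, -0.033, 0.999, 0.0]
contact_force: [-0.3, 0.9, -0.2]
grip_width: 0.0004
grip_force: 0.0
```

Run:
```python
from h import *
p=[.6006,.1356,.0642]
goto(W(p,[(-.115,-.0695,.06)])[0],.0642)
w=cap("wrist"); save(w,"pics/w1.png")
print(proj(w,W(p,[(-.166,.07,.034),(-.109,-.07,.034),(-.135,.07,.05)])))
```

```text
shift [-0.0533 -0.1406  0.0632] t 5.9
rot [0.0006 0.0008 0.0015]
[[259.00462223 200.26727102]
 [104.57525204 259.59607421]
 [259.00576116 241.95449475]]
```

View pics/w1.png

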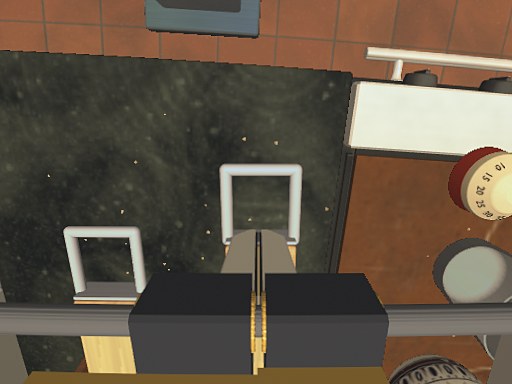

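The left bail's opening is now at about (260,206), roughly 50 mm further out than before and resting on its stop. The right bail's opening is at (104,260), as predicted. Next is the right support.

>>> nudge_tcp(
  motion="-0.009,-0.0235,0,0,0,0\n-0.009,-0.0235,0,0,0,0\n-0.009,-0.0235,0,0,0,0\n-0.009,-0.0235,0,0,0,0\n-0.009,-0.0235,0,0,0,0\n-0.0083,-0.0232,0,0,0,0\n0,0,0,0,0,0\n0,0,0,0,0,0",
)

```text
clock: 6.75
tcp_pos: [0.4898, 0.0584, 0.1212]
tool_rot: [-0.001, -0.032, 0.999, -0.0]
contact_force: [-0.1, 0.8, 0.4]
grip_width: 0.0007
grip_force: 0.0
```

Run:
```python
from h import *
p=[.6006,.1356,.0642]
goto(W(p,[(-.115,-.0695,.018)])[0],.0642)
```

```text
shift [-0.0009  0.0004  0.1032] t 6.75
rot [-0.0001 -0.0029  0.0002]
```

>>> nudge_tcp(
  motion="0,0,0.03,0,0,0\n0,0,0.025,0,0,0\n0,0,0.018,0,0,0\n0,0,0.012,0,0,0\n0,0,0.01,0,0,0\n0,0,0.009,0,0,0\n0,0,0,0,0,0",
)

```text
clock: 7.45
tcp_pos: [0.4904, 0.0589, 0.0178]
tool_rot: [-0.001, -0.033, 0.999, -0.0]
contact_force: [-1.4, 0.0, 0.4]
grip_width: 0.0005
grip_force: 0.0
```

>>> nudge_tcp(
  motion="0.006,0,0,0,0,0\n0.008,0,0,0,0,0\n0.008,0,0,0,0,0\n0.008,0,0,0,0,0\n0.008,0,0,0,0,0\n0.008,0,0,0,0,0\n0.006,0,0,0,0,0\n0.004,0,0,0,0,0\n0.003,0,0,0,0,0\n0,0,0,0,0,0",
)

```text
clock: 8.45
tcp_pos: [0.4309, 0.0546, 0.0186]
tool_rot: [-0.001, -0.033, 0.999, -0.0]
contact_force: [0.4, 0.5, 0.8]
grip_width: 0.0004
grip_force: 0.3
```

>>> nudge_tcp(
  motion="0.003,0,0,0,0,0\n0.003,0,0,0,0,0\n0,0,0,0,0,0",
)

```text
clock: 8.75
tcp_pos: [0.4279, 0.0545, 0.0187]
tool_rot: [0.001, -0.032, 0.999, 0.0]
contact_force: [8.7, -0.4, -2.8]
grip_width: 0.0005
grip_force: 3.8
```

>>> nudge_tcp(
  motion="0.004,0,0,0,0,0\n0.004,0,0,0,0,0\n0,0,0,0,0,0",
)

```text
clock: 9.05
tcp_pos: [0.4276, 0.0547, 0.019]
tool_rot: [0.006, -0.031, 0.999, 0.001]
contact_force: [29.3, -6.1, -15.8]
grip_width: 0.0004
grip_force: 14.5
```

Both supports are firmly on their stops, at the same measured cupboard x of -0.178. Now I'll back off and lift.

>>> nudge_tcp(
  motion="-0.01,0,0,0,0,0\n-0.01,0,0,0,0,0\n0,0,0,0,0,0\n0,0,-0.02,0,0,0\n0,0,-0.03,0,0,0\n0,0,-0.04,0,0,0\n0,0.01,-0.04,0,0,0\n0,0.02,-0.04,0,0,0\n0,0.02,-0.04,0,0,0\n0,0.02,-0.04,0,0,0\n0,0,-0.03,0,0,0\n0,0,-0.03,0,0,0\n0,0,0,0,0,0\n0,0,0,0,0,0",
)

```text
clock: 10.45
tcp_pos: [0.4324, 0.1247, 0.3281]
tool_rot: [-0.0, -0.033, 0.999, -0.0]
contact_force: [0.2, -0.3, -0.5]
grip_width: 0.0001
grip_force: 0.0
```

Run:
```python
from h import *
p=[.6006,.1356,.0642]
goto(W(p,[(.045,0,.33)])[0],.0642)
w=cap("wrist"); save(w,"pics/w2.png")
for x in(0,.006): print(proj(w,W(p,[(x,.11,.264),(x,-.11,.264),(x-.166,.07,.034),(x-.166,-.07,.034),(x-.014,.11,.264)])).round(0).tolist())
```

```text
shift [-2.136e-01 -1.000e-04 -2.000e-03] t 10.45
rot [-0.0004 -0.0006  0.001 ]
[[377.0, 376.0], [143.0, 376.0], [307.0, 156.0], [212.0, 156.0], [379.0, 365.0]]
[[376.0, 381.0], [144.0, 381.0], [307.0, 160.0], [212.0, 160.0], [378.0, 370.0]]
```

View pics/w2.png

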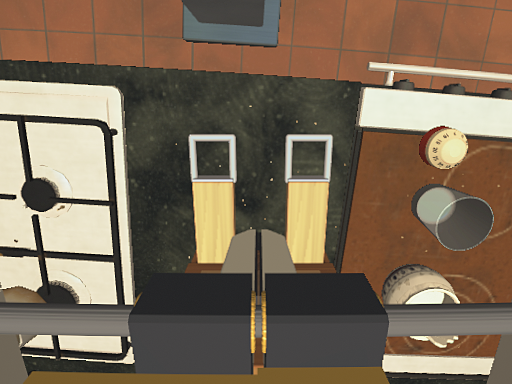

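Both bails show at the same row, with openings centred at (308,158) and (212,158), so both supports are equally out and the hinge sits about 4 mm further in x. Next I'll go over the flap and down behind it.

```bash
sed -i '$a p=[.6046,.1363,.0642]' h.py
```

>>> nudge_tcp(
  motion="-0.015,0,0,0,0,0\n-0.027,0,0,0,0,0\n-0.027,0,0,0,0,0\n-0.027,0,0,0,0,0\n-0.027,0,0,0,0,0\n-0.027,0,0,0,0,0\n-0.027,0,0,0,0,0\n-0.02,0,0,0,0,0\n-0.016,0,0,0,0,0\n0,0,0,0,0,0\n0,0,0,0,0,0",
)

```text
clock: 11.6
tcp_pos: [0.6456, 0.1391, 0.3267]
tool_rot: [-0.001, -0.033, 0.999, 0.0]
contact_force: [-0.6, 0.1, 1.0]
grip_width: 0.0008
grip_force: 0.0
```

Run:
```python
from h import *
goto(W(p,[(.04,0,.228)])[0],.0642)
```

```text
shift [ 0.0008 -0.0001  0.0987] t 11.6
rot [ 0.0001 -0.0028  0.0014]
```

>>> nudge_tcp(
  motion="0,0,0.02,0,0,0\n0,0,0.025,0,0,0\n0,0,0.02,0,0,0\n0,0,0.015,0,0,0\n0,0,0.01,0,0,0\n0,0,0.008,0,0,0\n0,0,0,0,0,0",
)

```text
clock: 12.3
tcp_pos: [0.6456, 0.1388, 0.23]
tool_rot: [-0.0, -0.033, 0.999, -0.0]
contact_force: [0.8, -0.2, -0.7]
grip_width: 0.0004
grip_force: 0.0
```

>>> nudge_tcp(
  motion="0.008,0,0,0,0,0\n0.008,0,0,0,0,0\n0.005,0,0,0,0,0\n0.004,0,0,0,0,0\n0.004,0,0,0,0,0\n0.004,0,0,0,0,0\n0.004,0,0,0,0,0",
)

```text
clock: 13.0
tcp_pos: [0.6091, 0.1365, 0.2308]
tool_rot: [0.0, -0.033, 0.999, 0.0]
contact_force: [2.4, -0.2, -1.2]
grip_width: 0.0004
grip_force: 0.8
```

>>> nudge_tcp(
  motion="0.0083,0,0.0002,0,0,0\n0.0083,0,0.0006,0,0,0\n0.0082,0,0.001,0,0,0\n0.0082,0,0.0014,0,0,0\n0.0081,0,0.0019,0,0,0\n0.008,0,0.0023,0,0,0\n0.0079,0,0.0026,0,0,0\n0.0077,0,0.003,0,0,0\n0.0076,0,0.0034,0,0,0\n0.0074,0,0.0038,0,0,0",
)

```text
clock: 14.0
tcp_pos: [0.5288, 0.1312, 0.2102]
tool_rot: [0.0, -0.033, 0.999, -0.0]
contact_force: [2.5, 1.2, -0.8]
grip_width: 0.0002
grip_force: 0.8
```

Run:
```python
from h import *
o=env.get_obs(); d=o["tcp_pos"]-[p[0],p[1],0]; print("cupb x",d[0]*np.cos(p[2])+d[1]*np.sin(p[2]),"theta",np.arctan2(-(d[0]-.0075),d[2]-.064))
```

```text
cupb x -0.07598478126149472 theta 0.5180697149715213
```

>>> nudge_tcp(
  motion="0.0072,0,0.0042,0,0,0\n0.007,0,0.0045,0,0,0\n0.0067,0,0.0048,0,0,0\n0.0065,0,0.0052,0,0,0\n0.0062,0,0.0055,0,0,0\n0.0059,0,0.0058,0,0,0\n0.0056,0,0.0061,0,0,0\n0.0053,0,0.0064,0,0,0\n0.005,0,0.0066,0,0,0\n0.0047,0,0.0069,0,0,0",
)

```text
clock: 15.0
tcp_pos: [0.469, 0.1273, 0.1539]
tool_rot: [-0.0, -0.033, 0.999, -0.0]
contact_force: [0.8, 0.2, 0.6]
grip_width: 0.0005
grip_force: 0.4
```

>>> nudge_tcp(
  motion="0.0043,0,0.0071,0,0,0\n0.004,0,0.0073,0,0,0\n0.0036,0,0.0075,0,0,0\n0.0032,0,0.0077,0,0,0\n0.0028,0,0.0078,0,0,0\n0.0024,0,0.0079,0,0,0\n0.002,0,0.008,0,0,0\n0.0016,0,0.0081,0,0,0",
)

```text
clock: 15.8
tcp_pos: [0.4454, 0.1258, 0.0923]
tool_rot: [-0.0, -0.033, 0.999, -0.0]
contact_force: [0.9, 0.1, 0.8]
grip_width: 0.0006
grip_force: 0.3
```

>>> nudge_tcp(
  motion="0.001,0,0.0055,0,0,0\n0.001,0,0.0055,0,0,0\n0,0,0.005,0,0,0\n0,0,0.004,0,0,0\n0,0,0.004,0,0,0\n0,0,0,0,0,0",
)

```text
clock: 16.4
tcp_pos: [0.4435, 0.1257, 0.0686]
tool_rot: [-0.0, -0.033, 0.999, -0.0]
contact_force: [0.6, -0.0, 1.0]
grip_width: 0.0005
grip_force: 0.0
```

Now a gentle press onto the supports.

>>> nudge_tcp(
  motion="0,0,0.002,0,0,0\n0,0,0.002,0,0,0\n0,0,0.002,0,0,0\n0,0,0,0,0,0\n0,0,0,0,0,0",
)

```text
clock: 16.9
tcp_pos: [0.4438, 0.1257, 0.064]
tool_rot: [0.001, -0.033, 0.999, -0.0]
contact_force: [-3.9, -1.1, 20.7]
grip_width: 0.0005
grip_force: 9.8
```

>>> nudge_tcp(
  motion="0,0,-0.005,0,0,0\n0,0,-0.02,0,0,0\n0,0,-0.04,0,0,0\n0,0,-0.04,0,0,0\n0,0,-0.04,0,0,0\n0,0,-0.04,0,0,0\n0,0,0,0,0,0\n0,0,0,0,0,0\n0,0,0,0,0,0",
)

```text
clock: 17.8
tcp_pos: [0.4431, 0.1251, 0.2472]
tool_rot: [-0.001, -0.032, 0.999, -0.0]
contact_force: [-0.1, -0.6, -1.4]
grip_width: 0.0004
grip_force: 0.0
```

Run:
```python
from h import *
a=cap("scene")["color"][:,:,::-1]; b=cap("wrist")["color"][:,:,::-1]
z=cv2.resize(a[120:310,170:390],(400,345),interpolation=2)
cv2.imwrite("pics/end.png",np.hstack([z,cv2.resize(b,(400,300))[:300] if 0 else cv2.copyMakeBorder(cv2.resize(b,(400,300)),0,45,0,0,0)]))
```

```text
(no output)
```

View pics/end.png

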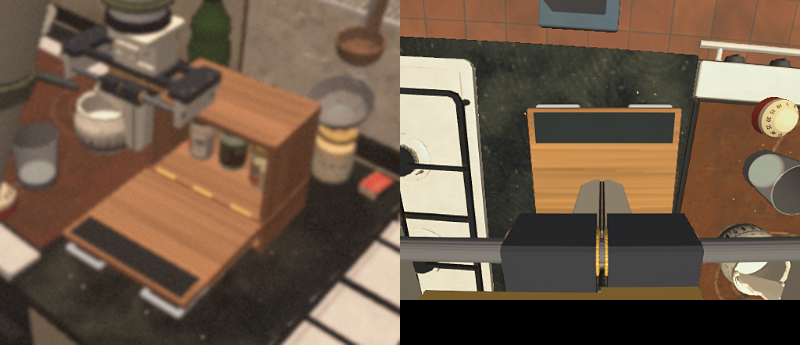

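The flap lies level on both supports, the bails show just beyond its edge at (558,105) and (650,105), and the jars are standing. I'll hand it in.

```bash
python3 -c "
from rig import env
print(env.hand_in())"
```

```text
the job is handed in; nothing more can be done
None
```

I pulled both supports out to their stops, then lowered the flap gently until it lay level on them; the jars inside are still standing, the robot touched nothing else, and the job was handed in at about 18 s.

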